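Press two memo pads with a board between them

ROBOT

A 6-joint arm with a two-finger parallel gripper is mounted at the origin on the work surface; the furniture and walls round the work are solid. World frame = base frame: x ahead of the robot, y to its left, z up, the work surface at z = 0. Lengths are in mm, angles in degrees, forces in N, time in s.
With the tool pointing down it reaches from about 300 to 850 mm from the base axis. Payload 4.2 kg.
Tool frame: the origin (TCP) lies between the finger pads; the fingertips stand 22 mm ahead of it and the grasp point (between the pads) lies 3 mm ahead of it; z points along the fingers, y is the direction in which the jaws open and shut (so a half turn about z gives the same grasp; the last joint's range is limited). The gripper opens to 91 mm and grips with 3 to 60 N. Pads are 32 mm wide; open, the fingers measure 118 mm over their backs; the gripper's body (76 mm by 178 mm) begins 60 mm behind the grasp point.
Start: joints at [-74.083, 18.312, 89.639, -0, 72.044, -1.146], TCP at [168.718, -549.705, 235.976] pointing down, gripper open.
Joint ranges: [-177.97, 177.97], [-48.28, 115.42], [12.27, 149.76], [-77.06, 257.06], [2.81, 150.46], [-146.56, 146.56]. Speed limits (degrees/s): [147.25, 147.25, 180, 180, 180, 180].

INTERFACE

Orientations are given as [roll, pitch, yaw] about the fixed x, y, z axes, in that order (R = Rz(yaw) Ry(pitch) Rx(roll)).
In Python, from workcell import * gives the robot as it stands.
- The arm moves only by the shell command python3 -m jog 'ROWS' [OPENING] [FORCE]. ROWS is text: rows parted by semicolons, each of 6 numbers parted by spaces: the shift along the tool's x, y, z in units of 0.5 m (1.0 is 0.5 m), then the turn, a rotation vector about the tool's x, y, z in units of pi/2 rad (1.0 is pi/2 rad). A call has 1 to 20 rows; each row is the pose to reach, as a shift and turn from the pose measured when the call began, along the tool's axes at that moment; what a row does not reach only later rows make up. A row lasts 1/12 s, in which the tool goes at most 41.7 mm and 7.16 degrees, less where a joint would pass 70% of its speed; a pose out of reach is approached as far as the arm can. A call with a number of a shift or a turn outside -1 to 1 is refused whole. A call with a gripper value outside its range is refused whole. OPENING is the opening, from -1 (shut) to 1 (fully open), set as the call begins (- or left out, the last holds). The fingers move at their own pace and stop on an object; FORCE is the grip in N (left out, the last holds). Time passes only in rows, so rows that repeat a pose let the fingers close. It gives the time, the measured TCP pose, the force and the opening at its end, in the units of the state.
- state(): the state, without advancing time (a new reading comes with each control period).
- grab_frame(name): name is "scene" or "top"; returns the picture (420x560x3 uint8, red, green, blue); there is no depth.
- calibration(name): a dict with "mtx" (3x3 intrinsics, pixels), "distortion" ([k1, k2, p1, p2, k3] as OpenCV has them; the pictures are not rectified), "rvec" (rotation vector, rad) and "tvec" (3), from world to camera coordinates, as OpenCV has them. Camera axes: x right, y down, z forward; pixel columns grow to the right and rows downward; lengths in mm; the calibration is good to about 2 mm. A picture is of the moment at which its call begins. calibration takes no time and is no camera call.
- job_done(): hands the job in, once; it reports no verdict.
Trained networks look in the newest picture that a camera, given by its name, has taken for a name from the list of things; names that differ only in an ending like _2 or _b are one class to them, and where a whole thing is asked for, a point or a joint stands for the part that bears it (a point fixed in the world has none). Each returns a list of dicts, best first, with "confidence" (0 to 1); they miss things now and then, are a little off and sometimes report something else, mostly with a low value. They report only what shows in the picture. A call takes as long as a camera call.
- spot_in(query, camera): "rect" ([left, top, right, bottom] in pixels, round what is visible of it).
- tip_of(query, camera): "location" ([column, row] in pixels: a listed point, or the origin of a listed thing).
The state is a dict: "time_s": time; "qpos": joint angles; "qvel": joint speeds; "effort": joint torques, N m; "ee_pos": TCP position; "ee_rot": TCP orientation; "force": force on the tool from outside, world axes, zero at the start; "torque": the same for the moment, N m; "gripper_width": finger opening in mm.
Only numpy, scipy, OpenCV 4.12 (cv2) and the standard library are available. Lean on these libraries where they do the work, as an engineer would, in place of code of your own. Each camera call takes 0.05 s, during which the arm holds its last target. There are 200 camera calls.

TASK

Two home-made memo pads have to be pressed together, with the thin plywood pressing board between them so that they do not stick to each other. One pad already lies in the corner of the sloped wooden stand: lay the board on it and then the other pad on the board, setting each one down flat on the slope rather than letting it drop, and leave all three squared up as one flush pile, snug against the two low fence blocks and the end stop. Do not knock the mug or the stapler.

Things in the scene. Friction and masses are not known exactly. Their poses are not given: they have to be found in the camera images.
- bed: Bed of the fixed sloped wooden stand, rising at 30 degrees towards the robot's left (stand turned up to 15 degrees about the vertical). Origin: inner corner of bed surface, fence blocks and end stop, 28 mm above the desk. x runs up the slope; y level along the lower edge, from the end stop towards the robot; z square off the bed, up and to the robot's right. Surface: x to 76 mm, y -13 to 123 mm.
- fence_mid (a point): Middle of the foot of the fence, at x 0, y 55, z 0 mm of the bed (axes as the bed). The fence is two wooden blocks along the lower edge, faces at bed x = 0, 12 mm thick, 52 mm high off the bed, at bed y 0 to 30 and 80 to 110 mm; the 50 mm gap between them is open, so that a finger can pass.
- stop_mid (a point): Middle of the foot of the end stop, at x 29, y 0, z 0 mm of the bed (axes as the bed): a third block, at the end far from the robot, face at bed y = 0, 12 mm thick, 52 mm high off the bed, from bed x 4 to 54 mm. The upper edge and the end nearer the robot are open.
- pad_lower: The first memo pad, a stiff block of white paper with a brown card back (underneath), 58 x 110 x 20 mm (x, y, z), about 110 g, loose. It lies on the bed in the corner, against fence blocks and end stop. Origin: centre of its underside; z through its thickness. Leave it in the corner.
- board: The pressing board: plain flat plywood, 58 x 110 x 6 mm (x, y, z), about 35 g, lying flat on the desk to the robot's right, beside the second pad (either may be the nearer one), long side roughly straight ahead from the robot. Origin: centre of its underside.
- pad_upper: The second memo pad, same as the first: 58 x 110 x 20 mm (x, y, z), about 110 g, lying flat on the desk to the robot's right. Origin: centre of its underside.
- mug: White mug, 92 mm across, 95 mm high, standing loose on the desk, to the left of the stand and a little beyond it. Origin: centre of its underside. Not to be knocked.
- stapler: Stapler, 148 x 37 x 40 mm, lying loose on the desk in front of the computer tower, beyond the stand and to its right. Origin: centre of its underside. Not to be knocked.

How it is judged (in metres and radians):
On the way, in this order (a step that is already met when the one before it is completed fails the run):
1. the board is set down on the first pad: still held, flat with the slope (within 8 degrees), less than 6 mm above the pad and less than 15 mm from its place (x of board in the frame of bed between 0.023 and 0.044 m and y of board in the frame of bed between 0.049 and 0.07 m and z of board in the frame of bed between 0.017 and 0.026 m and angle between the z axis of board and the z axis of bed, either way round below 0.14 rad and angle between the x axis of board and the x axis of bed, either way round below 0.14 rad and contact force between the fingers and board above 0.3 N), for 0.05 s.
2. the board lies let go on the first pad, flat, within 15 mm of its place (x of board in the frame of bed between 0.023 and 0.044 m and y of board in the frame of bed between 0.049 and 0.07 m and z of board in the frame of bed between 0.017 and 0.023 m and angle between the z axis of board and the z axis of bed, either way round below 0.14 rad and angle between the x axis of board and the x axis of bed, either way round below 0.14 rad and contact force between the fingers and board below 0.05 N), for 0.2 s.
3. the second pad is set down on the board: still held, flat with the slope (within 8 degrees), less than 6 mm above the board and less than 15 mm from its place (x of pad_upper in the frame of bed between 0.023 and 0.044 m and y of pad_upper in the frame of bed between 0.049 and 0.07 m and z of pad_upper in the frame of bed between 0.023 and 0.032 m and angle between the z axis of pad_upper and the z axis of bed, either way round below 0.14 rad and angle between the x axis of pad_upper and the x axis of bed, either way round below 0.14 rad and contact force between the fingers and pad_upper above 0.3 N), for 0.05 s.
At the end, for the whole second after the job is handed in: First pad, board and second pad lie flat on one another in this order on the sloped bed, at rest; each within 4 mm of touching the fence blocks and the end stop and turned less than 3.4 degrees from square (x of pad_lower in the frame of bed between 0.025 and 0.033 m and y of pad_lower in the frame of bed between 0.051 and 0.059 m and z of pad_lower in the frame of bed between -0.003 and 0.003 m and angle between the z axis of each of pad_lower, board, pad_upper and the z axis of bed, either way round below 0.06 rad and angle between the x axis of each of pad_lower, board, pad_upper and the x axis of bed, either way round below 0.06 rad and x of board in the frame of bed between 0.025 and 0.033 m and y of board in the frame of bed between 0.051 and 0.059 m and z of board in the frame of bed between 0.017 and 0.023 m and x of pad_upper in the frame of bed between 0.025 and 0.033 m and y of pad_upper in the frame of bed between 0.051 and 0.059 m and z of pad_upper in the frame of bed between 0.023 and 0.029 m and linear speed of each of pad_lower, board, pad_upper below 0.01 m/s).
It fails at once if the mug is knocked (moved more than 15 mm) (distance of mug from where it was at the start of the episode above 0.015 m).
It fails at once if the stapler is knocked (moved more than 15 mm) (distance of stapler from where it was at the start of the episode above 0.015 m).
It also fails if it takes over 59 s, if anything falls off the work surface, if the arm or the gripper's body presses on something with over 40 N, if the wrist force passes 120 N, or if a joint passes its speed limit or range.

## Working session

There is one attempt and no reset: what is moved stays moved. The work goes in short steps, Python scripts to look and compute and a shell command to move; the robot and the scene stay as the last step left them, time stands still between calls to the robot, and variables do not carry over. Pictures are saved under pics/ and viewed, about 8 in all and at most 12, crops included, and the job is handed in when it is done.

```bash
mkdir -p pics; ls
python3 - <<'E'
from workcell import *
import cv2,numpy as np
s=state();print({k:np.round(v,2) for k,v in s.items()})
for n in("scene","top"):
    f=grab_frame(n);cv2.imwrite(f"pics/{n}0.png",f[:,:,::-1])
    c=calibration(n);R=cv2.Rodrigues(np.array(c["rvec"],float))[0];print(n,np.round(-R.T@np.array(c["tvec"]).ravel(),0),R[2],c["mtx"],c["distortion"])
    for q in("bed","fence_mid","stop_mid","pad_lower","board","pad_upper","mug","stapler"):
        print(q,[(np.round(d["location"]),round(d["confidence"],2)) for d in tip_of(q,n)[:2]])
E
```

```text
pics
{'time_s': np.float64(0.0), 'qpos': array([-74.08,  18.35,  89.71,   0.  ,  72.04,  -1.15]), 'qvel': array([-0.02,  0.1 ,  0.03,  0.06,  0.04,  0.01]), 'effort': array([  0.  , -41.25, -23.2 ,   0.07,   0.05,  -0.  ]), 'ee_pos': array([ 168.6 , -549.26,  235.13]), 'ee_rot': array([-179.9 ,   -0.  ,   17.06]), 'force': array([ 0.16, -0.33, -0.57]), 'torque': array([ 0.01, -0.03, -0.03]), 'gripper_width': np.float64(91.19)}
scene [ 835. -844.  758.] [-0.2332703   0.72977396 -0.64266238] [[523.17689036   0.         276.77306723]
 [  0.         523.17689036 202.17526313]
 [  0.           0.           1.        ]] [-0.0225621  0.         0.         0.         0.       ]
bed [(array([292., 217.]), 0.58)]
fence_mid [(array([271., 210.]), 0.6), (array([293., 215.]), 0.57)]
stop_mid [(array([295., 199.]), 0.93)]
pad_lower [(array([272., 197.]), 0.66)]
board [(array([187., 281.]), 0.7), (array([275., 197.]), 0.31)]
pad_upper [(array([261., 305.]), 0.68)]
mug [(array([334., 164.]), 0.63)]
stapler [(array([339., 252.]), 0.6)]
top [ 386.  -54. 1101.] [ 0.19521964  0.02187539 -0.98051556] [[464.91449111   0.         286.01971151]
 [  0.         464.91449111 210.05703365]
 [  0.           0.           1.        ]] [-0.03570544  0.          0.          0.          0.        ]
bed [(array([292., 201.]), 0.75)]
fence_mid [(array([292., 225.]), 0.66)]
stop_mid [(array([284., 200.]), 0.58)]
pad_lower [(array([282., 223.]), 0.63)]
board [(array([384., 268.]), 0.76)]
pad_upper [(array([387., 205.]), 0.84)]
mug [(array([192., 191.]), 0.91)]
stapler [(array([312., 159.]), 0.73), (array([294., 203.]), 0.59)]
```

Run:
```python
import cv2,numpy as np
a=cv2.imread("pics/scene0.png")[120:360,130:410];b=cv2.imread("pics/top0.png")[120:330,150:450]
cv2.imwrite("pics/a.png",cv2.resize(a,None,fx=2.5,fy=2.5,interpolation=cv2.INTER_CUBIC))
cv2.imwrite("pics/b.png",cv2.resize(b,None,fx=2.6,fy=2.6,interpolation=cv2.INTER_CUBIC))
```

```text
(no output)
```

View pics/a.png

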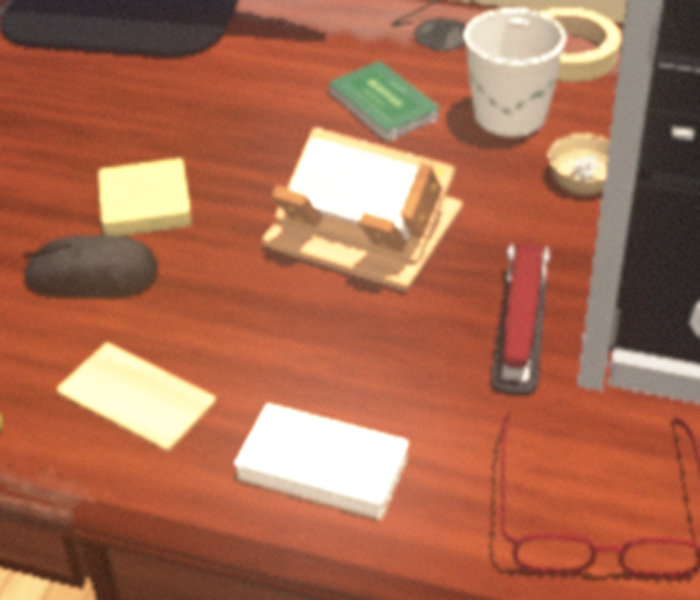

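View pics/b.png

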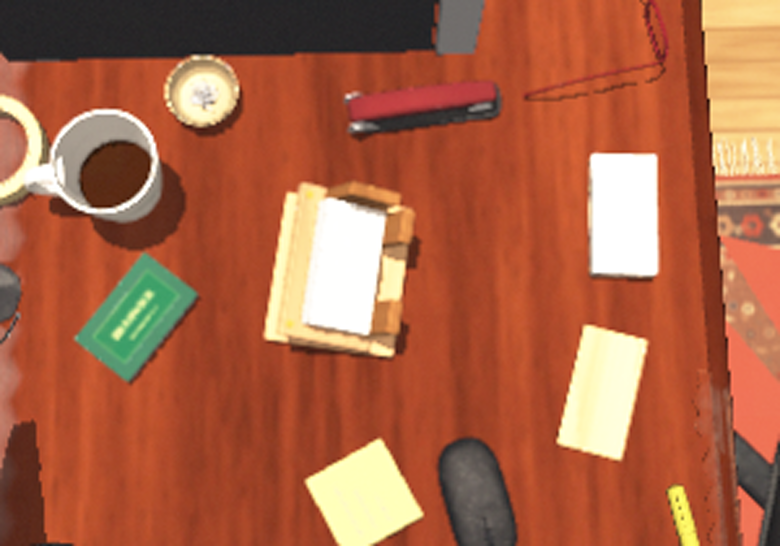

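The scene view shows the stand with the first pad at crop (350,190), the white pad at (325,455), and the board at (135,395). In the top view the pad is at (623,213), the board, nearer, at (603,392), and the stand's white face at (345,265). The mug (110,165) and stapler (423,107) are well clear. Next I'll fit poses from the face outlines.

```bash
cat > h.py <<'E'
from workcell import *
import cv2,numpy as np
from scipy.optimize import least_squares
from scipy.spatial.transform import Rotation as Ro
C={n:calibration(n) for n in("scene","top")}
def proj(P,n):
    c=C[n];return cv2.projectPoints(np.array(P,float).reshape(-1,3),np.array(c["rvec"],float),np.array(c["tvec"],float),np.array(c["mtx"],float),np.array(c["distortion"],float))[0].reshape(-1,2)
def bedR(psi):  # columns x_b,y_b,z_b ; psi deg
    s,c=.5,np.sqrt(.75);return Ro.from_euler('z',psi,degrees=True).as_matrix()@np.array([[0,-1,0],[c,0,-s],[s,0,c]])
def face(T,z): # corners of 58x110 face in local frame
    return np.array([[x,y,z] for x,y in((-29,-55),(29,-55),(29,55),(-29,55))],float)
def quad(mask):
    cs,_=cv2.findContours(mask,cv2.RETR_EXTERNAL,cv2.CHAIN_APPROX_NONE);c=max(cs,key=cv2.contourArea)
    return c.reshape(-1,2).astype(float),cv2.contourArea(c)
def rows(pos,R,lead=None):
    s=state();R0=Ro.from_euler('xyz',s["ee_rot"],degrees=True).as_matrix()
    d=R0.T@(np.array(pos)-s["ee_pos"])/500;w=Ro.from_matrix(R0.T@R).as_rotvec()/(np.pi/2)
    n=max(np.linalg.norm(d)*500/41.7,np.linalg.norm(w)*90/7.16)
    print("ROW"," ".join(f"{v:.4f}" for v in np.r_[d,w]),"n>=%.1f"%n)
E
python3 - <<'E'
from h import *
def mask(n,win,kind):
    f=cv2.imread(f"pics/{n}0.png").astype(int);b,g,r=f[...,0],f[...,1],f[...,2]
    m=((np.minimum(np.minimum(b,g),r)>185)&(r-b<35)) if kind=="w" else ((r>170)&(g>150)&(b>100))
    o=np.zeros(m.shape,np.uint8);x0,y0,x1,y1=win;o[y0:y1,x0:x1]=m[y0:y1,x0:x1]*255;return o
def sil_fit(n,win,kind,pts3,p0):  # match contour points to convex quad edges
    c,a=quad(mask(n,win,kind));hull=cv2.convexHull(c.astype(np.float32)).reshape(-1,2)
    ap=cv2.minAreaRect(c.astype(np.float32))
    def res(p):
        q=proj(pts3(p),n).astype(np.float32);h=cv2.convexHull(q)
        return [cv2.pointPolygonTest(h,(float(u),float(v)),True)-.0 for u,v in c]
    s=least_squares(res,p0,loss="soft_l1",x_scale=[10,10,5])
    return s.x,np.sqrt(np.mean(s.fun**2)),a,ap
def desk(z):
    def f(p):
        F=face(0,z);R=Ro.from_euler('z',p[2],degrees=True).as_matrix();return F@R.T+[p[0],p[1],0]  # local x across, y along
    return f
def bed(p):
    return (face(0,20)+[29,55,0])@bedR(p[2]).T+[p[0],p[1],28]
W={"top":dict(pu=(370,170,410,235),bo=(355,240,405,305),bd=(262,190,302,255)),"scene":dict(pu=(220,275,300,330),bo=(150,250,220,302),bd=(235,170,310,220))}
for n in("top","scene"):
    for k,kind,f,p0 in(("pu","w",desk(20),[450,-280,0]),("bo","y",desk(6),[320,-260,-15]),("bd","w",bed,[460,-50,-8])):
        x,e,a,ap=sil_fit(n,W[n][k],kind,f,p0);print(n,k,np.round(x,1),"rms",round(e,2),a,np.round(ap[0]),np.round(ap[1]))
E
```

```text
top pu [ 450.  -271.7    0. ] rms 60.1 1067.0 [390. 202.] [47. 25.]
top bo [ 320. -260.  -15.] rms 46.78 1167.0 [381. 270.] [26. 48.]
top bd [460. -50.  -8.] rms 47.82 1163.0 [282. 222.] [26. 49.]
scene pu [ 450. -280.    0.] rms 72.49 1604.5 [258. 301.] [64. 28.]
scene bo [ 422.3 -263.1  -15. ] rms 13.1 1368.5 [184. 277.] [58. 28.]
scene bd [575.7 -50.   -8. ] rms 8.36 1062.0 [271. 193.] [47. 27.]
```

```bash
cat > fit.py <<'E'
from h import *
from scipy.optimize import minimize
def mask(f,win,kind):
    f=f.astype(int);b,g,r=f[...,0],f[...,1],f[...,2]
    m=((np.minimum(np.minimum(b,g),r)>185)&(r-b<35)) if kind=="w" else ((r>170)&(g>150)&(b>100))
    o=np.zeros(m.shape,np.uint8);x0,y0,x1,y1=win;o[y0:y1,x0:x1]=m[y0:y1,x0:x1]*255;return o
def back(uv,n,z):
    c=C[n];K=np.array(c["mtx"],float);u=cv2.undistortPoints(np.array([[uv]],float),K,np.array(c["distortion"],float)).ravel()
    R=cv2.Rodrigues(np.array(c["rvec"],float))[0];o=-R.T@np.array(c["tvec"],float).ravel();d=R.T@np.r_[u,1];return o+d*(z-o[2])/d[2]
def fit(f,n,win,kind,pts3,off,z,yaw):
    c,a=quad(mask(f,win,kind));b=back(c.mean(0),n,z);p0=np.r_[(b-off)[:2],yaw]
    def cost(p):
        h=cv2.convexHull(proj(pts3(p),n).astype(np.float32))
        d=np.array([cv2.pointPolygonTest(h,(float(u),float(v)),True) for u,v in c])-.3
        return np.minimum(np.abs(d),3).mean()
    s=minimize(cost,p0,method="Nelder-Mead",options=dict(initial_simplex=p0+np.array([[0,0,0],[15,0,4],[0,15,-4],[-10,-10,8]]),maxiter=600))
    return s.x,s.fun,c
def desk(z):
    return lambda p: face(0,z)@Ro.from_euler('z',p[2],degrees=True).as_matrix().T+[p[0],p[1],0]
def bed(p,z=20): return (face(0,z)+[29,55,0])@bedR(p[2]).T+[p[0],p[1],28]
def bedoff(psi,z=20): return bedR(psi)@[29,55,z]
W={"top":dict(pu=(370,170,410,235),bo=(355,240,405,305),bd=(262,190,302,255)),"scene":dict(pu=(220,275,300,330),bo=(150,250,220,302),bd=(235,170,310,220))}
E
python3 - <<'E'
from fit import *
for n in("top","scene"):
    f=cv2.imread(f"pics/{n}0.png");v=f.copy();v=cv2.resize(v,None,fx=3,fy=3,interpolation=cv2.INTER_CUBIC)
    for k,kind,fn,off,z,yaw in(("pu","w",desk(20),0,20,1),("bo","y",desk(6),0,6,-13),("bd","w",bed,bedoff(-8),28+bedoff(-8)[2],-8)):
        x,e,c=fit(f,n,W[n][k],kind,fn,off,z,yaw);print(n,k,np.round(x,1),"cost",round(e,2))
        cv2.polylines(v,[np.round(proj(fn(x),n)*3+1).astype(int)],True,(0,0,255),1)
        for q in c: cv2.circle(v,tuple((q*3+1).astype(int)),0,(255,0,0),-1)
    cv2.imwrite(f"pics/{n}_fit.png",v[450:1000,420:1220] if n=="scene" else v[480:940,760:1240])
E
```

```text
top pu [ 588.7 -300.9   -3.1] cost 1.88
top bo [ 423.8 -266.9  -15.8] cost 1.93
top bd [617.9 -43.7  -9.6] cost 1.1
scene pu [ 614.5 -253.    -3. ] cost 2.32
scene bo [ 421.3 -266.4  -16.2] cost 1.97
scene bd [611.3 -50.6 -12.9] cost 1.21
```

View pics/scene_fit.png

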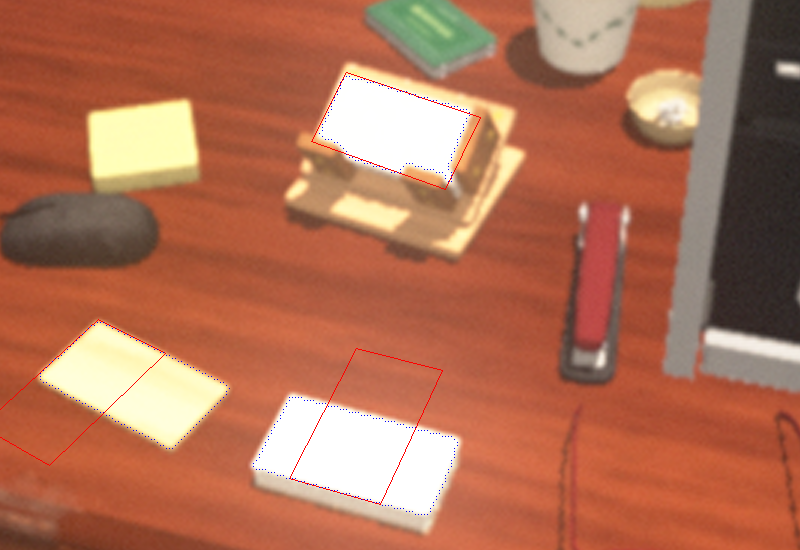

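View pics/top_fit.png

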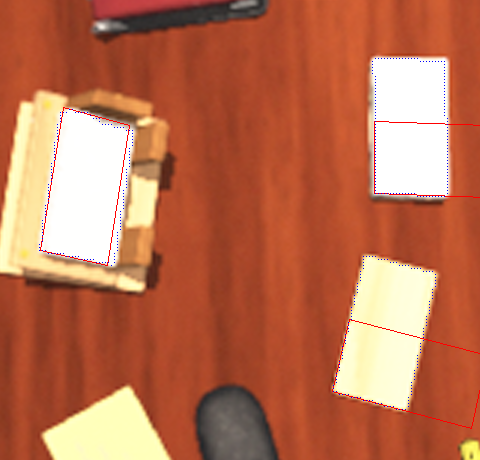

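The outlines overlay well but my desk-face axis was turned by 90°, and in the top view the white region on the stand also includes the pad's uphill side. I'll refit with a rendered silhouette, with the pad minus the fence occluders.

```bash
cat > fit2.py <<'E'
from fit import *
S=4
def fill(polys,cut=()):
    m=np.zeros((420*S,560*S),np.uint8)
    for P,v in [(p,255) for p in polys]+[(c,0) for c in cut]:
        h=cv2.convexHull(((P+.5)*S*16-8).astype(np.float32)).astype(int);cv2.fillConvexPoly(m,h,v,shift=4)
    return m
def box(x0,x1,y0,y1,z0,z1): return np.array([[x,y,z] for x in(x0,x1) for y in(y0,y1) for z in(z0,z1)],float)
def bedw(p,L): return L@bedR(p[2]).T+[p[0],p[1],28]
def render(k,n,p):
    if k=="bd":
        F=box(0,58,0,110,0 if n=="top" else 20,20)
        cut=[] if n=="top" else [box(-12,0,0,30,0,52),box(-12,0,80,110,0,52),box(4,54,-12,0,0,52)]
        return fill([proj(bedw(p,F),n)],[proj(bedw(p,c),n) for c in cut])
    z=20 if k=="pu" else 6
    return fill([proj(desk(z)(p),n)])
def fit2(f,cams,k,p0):
    obs={n:cv2.resize(mask(f[n],W[n][k],"y" if k=="bo" else "w"),None,fx=S,fy=S,interpolation=cv2.INTER_LINEAR) for n in cams}
    obs={n:(o>127) for n,o in obs.items()}
    cost=lambda p:sum((obs[n]!=(render(k,n,p)>0)).sum()/obs[n].sum() for n in cams)
    p0=np.array(p0,float)
    s=minimize(cost,p0,method="Nelder-Mead",options=dict(initial_simplex=p0+np.array([[0,0,0],[15,0,4],[0,15,-4],[-10,-10,5]]),maxiter=120))
    return s.x,s.fun
E
python3 - <<'E'
from fit2 import *
f={n:cv2.imread(f"pics/{n}0.png") for n in W}
for k,p0 in(("pu",[580,-275,88]),("bo",[420,-255,75]),("bd",[612,-48,-11])):
    if k!="bd":
        for n in W:
            b=back(quad(mask(f[n],W[n][k],"y" if k=="bo" else "w"))[0].mean(0),n,20 if k=="pu" else 6);p0[:2]=b[:2]
    for cs in(["top"],["scene"],["top","scene"]):
        x,e=fit2(f,cs,k,p0);print(k,cs,np.round(x,1),round(e,3))
E
```

```text
pu ['top'] [ 616.1 -276.2   87.2] 0.03
pu ['scene'] [ 615.4 -278.4   87.7] 0.064
pu ['top', 'scene'] [ 616.  -276.4   87.3] 0.107
bo ['top'] [ 456.  -249.6   74.4] 0.035
bo ['scene'] [ 456.2 -251.6   75.3] 0.082
bo ['top', 'scene'] [ 455.8 -250.    74.8] 0.127
bd ['top'] [618.  -48.7  -8.7] 0.065
bd ['scene'] [616.9 -49.2  -9.1] 0.085
bd ['top', 'scene'] [617.6 -49.   -9. ] 0.152
```

```bash
cat >> h.py <<'E'
B0=np.array([617.5,-49,28]);BR=bedR(-9)
def down(yaw): return Ro.from_euler('xyz',[180,0,yaw],degrees=True).as_matrix()
PR=np.c_[-BR[:,1],-BR[:,0],-BR[:,2]]
def bp(x,y,z): return B0+BR@[x,y,z]
def tipbed():
    s=state();R=Ro.from_euler('xyz',s["ee_rot"],degrees=True).as_matrix()
    t=np.array(s["ee_pos"])+R[:,2]*22;print("t",round(s["time_s"],2),"tip in bed",np.round(BR.T@(t-B0),1),"rotdiff deg",np.round(np.degrees(Ro.from_matrix(PR.T@R).as_rotvec()),1),"F bed",np.round(BR.T@s["force"],1),"w",round(float(s["gripper_width"]),1),"pos",np.round(s["ee_pos"],1))
E
python3 -c "
from h import *
rows([456,-250.5,70],down(-15.2))"
```

```text
ROW 0.7249 -0.4035 0.3319 0.0001 -0.0000 0.3585 n>=10.7
```

```bash
python3 -m jog '0.725 -0.4035 0.25 0 0 0.3585;0.725 -0.4035 0.25 0 0 0.3585;0.725 -0.4035 0.25 0 0 0.3585;0.725 -0.4035 0.25 0 0 0.3585;0.725 -0.4035 0.25 0 0 0.3585;0.725 -0.4035 0.25 0 0 0.3585;0.725 -0.4035 0.25 0 0 0.3585;0.725 -0.4035 0.25 0 0 0.3585;0.725 -0.4035 0.25 0 0 0.3585;0.725 -0.4035 0.25 0 0 0.3585;0.725 -0.4035 0.332 0 0 0.3585;0.725 -0.4035 0.332 0 0 0.3585;0.725 -0.4035 0.332 0 0 0.3585;0.725 -0.4035 0.332 0 0 0.3585' 1 10
python3 - <<'E'
from h import *
f=grab_frame("top");cv2.imwrite("pics/g1.png",cv2.resize(f[190:330,320:460,::-1],None,fx=4,fy=4,interpolation=cv2.INTER_CUBIC))
rows([456,-250.5,24],down(-15.2))
E
```

```text
time_s: 2.07
ee_pos: [455.8, -250.8, 69.9]
ee_rot: [180.0, 0.1, -15.2]
force: [-0.3, -0.4, -0.2]
gripper_width: 91.5
ROW -0.0009 -0.0021 0.0937 0.0005 -0.0007 -0.0004 n>=1.1
```

View pics/g1.png

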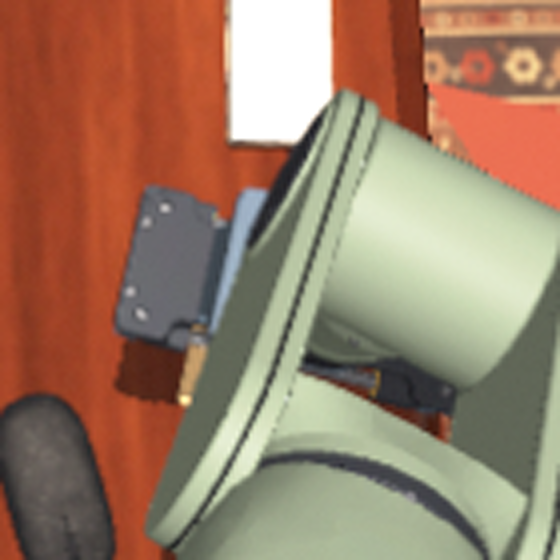

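The arm hides the board in this view: the gripper body is at crop (170,260), and the board's visible corner at (190,375) lies under it as expected. Descending.

```bash
python3 -m jog '0 0 0.05 0 0 0;0 0 0.075 0 0 0;0 0 0.085 0 0 0;0 0 0.0925 0 0 0;0 0 0.0925 0 0 0;0 0 0.0925 0 0 0'
python3 -m jog '0 0 0 0 0 0;0 0 0 0 0 0;0 0 0 0 0 0;0 0 0 0 0 0;0 0 0 0 0 0;0 0 0 0 0 0;0 0 0 0 0 0;0 0 0 0 0 0;0 0 0 0 0 0;0 0 0 0 0 0' -1 15
```

```text
time_s: 2.62
ee_pos: [456.6, -252.5, 25.6]
ee_rot: [179.9, -0.2, -15.3]
force: [-0.3, 0.8, 0.9]
gripper_width: 91.5
time_s: 3.45
ee_pos: [456.6, -252.4, 25.8]
ee_rot: [179.9, -0.2, -15.3]
force: [0.5, 0.8, 1.6]
gripper_width: 57.3
```

```bash
python3 -m jog '0 0 0 0 0 0;0 0 0 0 0 0;0 0 0.005 0 0 0;0 0 0.005 0 0 0;0 0 0.005 0 0 0' 0.5 15
python3 -m jog '0 0 0 0 0 0;0 0 0 0 0 0;0 0 0 0 0 0;0 0 0 0 0 0;0 0 0 0 0 0;0 0 0 0 0 0;0 0 0 0 0 0' -1 15
python3 -m jog '0 0 -0.08 0 0 0;0 0 -0.16 0 0 0;0 0 -0.24 0 0 0;0 0 -0.32 0 0 0;0 0 -0.32 0 0 0;0 0 -0.32 0 0 0'
python3 - <<'E'
from h import *
f=grab_frame("scene");cv2.imwrite("pics/g2.png",cv2.resize(f[120:340,130:370,::-1],None,fx=2.6,fy=2.6,interpolation=cv2.INTER_CUBIC))
rows(bp(29,56,90),PR);rows(bp(29,56,20+3+22),PR)
print(bp(29,56,90))
E
```

```text
time_s: 3.87
ee_pos: [456.5, -252.3, 22.9]
ee_rot: [179.9, -0.1, -15.3]
force: [-0.5, 0.7, -0.4]
gripper_width: 68.5
time_s: 4.45
ee_pos: [456.4, -252.3, 22.9]
ee_rot: [179.9, -0.1, -15.3]
force: [0.1, 0.6, -0.3]
gripper_width: 57.8
time_s: 4.95
ee_pos: [457.3, -252.8, 185.5]
ee_rot: [179.8, -0.5, -15.3]
force: [0.8, 0.3, -1.2]
gripper_width: 57.6
ROW 0.0971 -0.4252 0.1255 0.3340 -0.0205 -0.0677 n>=5.4
ROW 0.0919 -0.4700 0.2034 0.3340 -0.0205 -0.0677 n>=6.2
[559.0787124  -59.88011266 120.44228634]
```

View pics/g2.png

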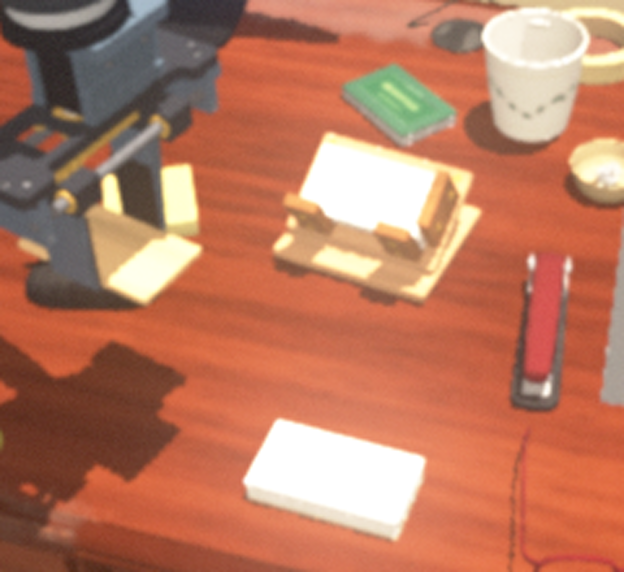

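Board held level, at crop (150,265); stand, mug and stapler are untouched. I'll go to a hover above the corner with slope orientation.

```bash
python3 -m jog '0.02 -0.15 0 0.08 -0.005 -0.017;0.04 -0.25 0.01 0.16 -0.01 -0.034;0.06 -0.33 0.05 0.24 -0.015 -0.05;0.08 -0.4 0.1 0.334 -0.0205 -0.0677;0.0931 -0.4281 0.1241 0.334 -0.0205 -0.0677;0.0931 -0.4281 0.1241 0.334 -0.0205 -0.0677;0.0931 -0.4281 0.1241 0.334 -0.0205 -0.0677;0.0931 -0.4281 0.1241 0.334 -0.0205 -0.0677;0.0931 -0.4281 0.1241 0.334 -0.0205 -0.0677'
python3 - <<'E'
from h import *
tipbed()
f=grab_frame("scene");cv2.imwrite("pics/g3.png",cv2.resize(f[100:270,170:390,::-1],None,fx=3.4,fy=3.4,interpolation=cv2.INTER_CUBIC))
rows(bp(32,58,52),PR)
E
```

```text
time_s: 5.75
ee_pos: [556.9, -58.1, 120.3]
ee_rot: [-150.0, 0.1, -9.0]
force: [-0.6, -0.4, 0.0]
gripper_width: 57.8
t 5.75 tip in bed [30.1 58.5 67.2] rotdiff deg [-0.  -0.1  0. ] F bed [-0.5  0.5  0.3] w 57.8 pos [556.9 -58.1 120.3]
ROW 0.0002 -0.0037 0.0759 0.0003 0.0001 -0.0004 n>=0.9
```

View pics/g3.png

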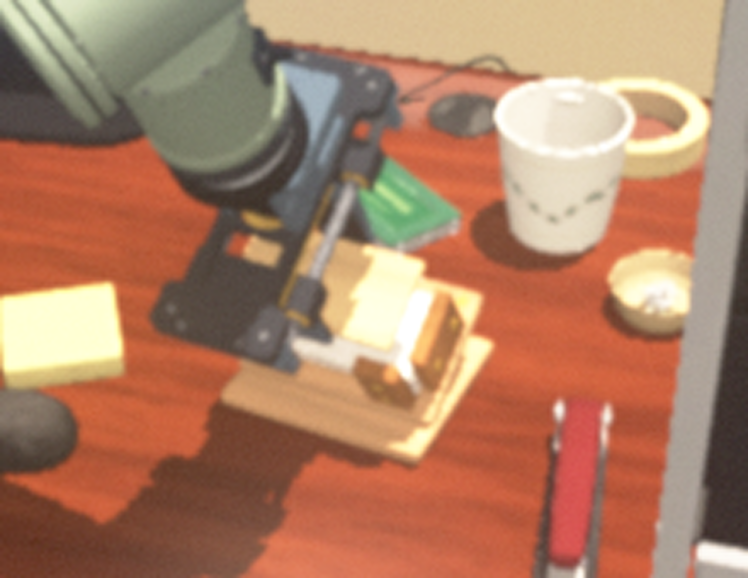

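The board hovers parallel over the pad, with the far edge at crop (395,290), short of the end stop at (440,340). Descending.

```bash
python3 -m jog '0 -0.0037 0.02 0 0 0;0 -0.0037 0.045 0 0 0;0 -0.0037 0.065 0 0 0;0 -0.0037 0.08 0 0 0;0 -0.0037 0.08 0 0 0;0 -0.0037 0.08 0 0 0'
python3 -c "
from h import *
tipbed()"
```

```text
time_s: 6.3
ee_pos: [560.3, -37.1, 87.0]
ee_rot: [-150.0, 0.1, -9.0]
force: [-0.3, -0.3, -0.7]
gripper_width: 57.7
t 6.3 tip in bed [32.  58.3 27.7] rotdiff deg [-0. -0.  0.] F bed [-0.7  0.2 -0.4] w 57.7 pos [560.3 -37.1  87. ]
```

```bash
python3 -m jog '0 0 0.004 0 0 0;0 0 0.008 0 0 0;0 0 0.01 0 0 0;0 0 0.01 0 0 0;0 0 0.01 0 0 0'
python3 -c "
from h import *
tipbed()"
python3 -m jog '0 0 0.002 0 0 0;0 0 0.003 0 0 0;0 0 0.003 0 0 0;0 0 0.003 0 0 0'
python3 -c "
from h import *
tipbed()"
```

```text
time_s: 6.72
ee_pos: [560.8, -34.7, 82.8]
ee_rot: [-150.0, 0.0, -9.0]
force: [-0.4, 0.8, -0.7]
gripper_width: 58.2
t 6.72 tip in bed [32.  58.3 22.8] rotdiff deg [-0. -0.  0.] F bed [ 0.3  0.6 -1. ] w 58.2 pos [560.8 -34.7  82.8]
time_s: 7.05
ee_pos: [561.0, -34.0, 81.6]
ee_rot: [-150.0, 0.0, -9.0]
force: [-0.8, -0.9, 0.3]
gripper_width: 57.9
t 7.05 tip in bed [32.  58.2 21.4] rotdiff deg [-0. -0.  0.] F bed [-0.7  0.7  0.7] w 57.9 pos [561.  -34.   81.6]
```

```bash
python3 -m jog '0 0 0.002 0 0 0;0 0 0.002 0 0 0;0 0 0.002 0 0 0;0 0 0.002 0 0 0'
python3 -c "
from h import *
tipbed()"
python3 -m jog '0 0.002 0 0 0 0;0 0.004 0 0 0 0;0 0.006 0 0 0 0;0 0.006 0 0 0 0;0 0.006 0 0 0 0'
python3 -c "
from h import *
tipbed()"
```

```text
time_s: 7.38
ee_pos: [561.0, -33.9, 81.5]
ee_rot: [-150.0, -0.0, -9.0]
force: [-3.4, -2.3, 5.5]
gripper_width: 57.9
t 7.38 tip in bed [32.  58.1 21.3] rotdiff deg [-0.  0.  0.] F bed [0.3 3.  6.2] w 57.9 pos [561.  -33.9  81.5]
time_s: 7.8
ee_pos: [560.7, -36.6, 80.0]
ee_rot: [-150.0, -0.0, -9.0]
force: [0.1, -0.9, 1.8]
gripper_width: 58.1
t 7.8 tip in bed [28.9 58.  21.4] rotdiff deg [-0.  0.  0.] F bed [ 0.1 -0.3  2. ] w 58.1 pos [560.7 -36.6  80. ]
```

```bash
python3 -m jog '0 0.002 0 0 0 0;0 0.004 0 0 0 0;0 0.004 0 0 0 0;0 0.004 0 0 0 0'
python3 -c "
from h import *
tipbed()"
python3 -m jog '0.002 0 0 0 0 0;0.004 0 0 0 0 0;0.006 0 0 0 0 0;0.006 0 0 0 0 0;0.006 0 0 0 0 0'
python3 -c "
from h import *
tipbed()"
```

```text
time_s: 8.13
ee_pos: [560.6, -37.4, 79.6]
ee_rot: [-149.9, -0.0, -9.0]
force: [0.2, 4.1, 5.3]
gripper_width: 57.6
t 8.13 tip in bed [28.  58.  21.4] rotdiff deg [ 0.1  0.  -0. ] F bed [6.2 0.4 2.5] w 57.6 pos [560.6 -37.4  79.6]
time_s: 8.55
ee_pos: [562.0, -37.6, 79.6]
ee_rot: [-149.9, 0.2, -8.9]
force: [-4.5, 1.5, 6.3]
gripper_width: 57.7
t 8.55 tip in bed [28.1 56.7 21.4] rotdiff deg [ 0.1 -0.2 -0. ] F bed [3.8 4.7 5. ] w 57.7 pos [562.  -37.6  79.6]
```

```bash
python3 -m jog '0.004 0 0 0 0 0;0.005 0 0 0 0 0;0.005 0 0 0 0 0;0.005 0 0 0 0 0'
python3 - <<'E'
from h import *
tipbed()
f=grab_frame("scene");cv2.imwrite("pics/g4.png",cv2.resize(f[150:240,215:335,::-1],None,fx=6,fy=6,interpolation=cv2.INTER_CUBIC))
E
```

```text
time_s: 8.88
ee_pos: [562.7, -37.7, 79.5]
ee_rot: [-149.9, 0.3, -8.8]
force: [-3.8, -0.7, 6.5]
gripper_width: 57.6
t 8.88 tip in bed [28.  56.  21.3] rotdiff deg [ 0.1 -0.4 -0. ] F bed [2.1 3.6 6.3] w 57.6 pos [562.7 -37.7  79.5]
```

View pics/g4.png

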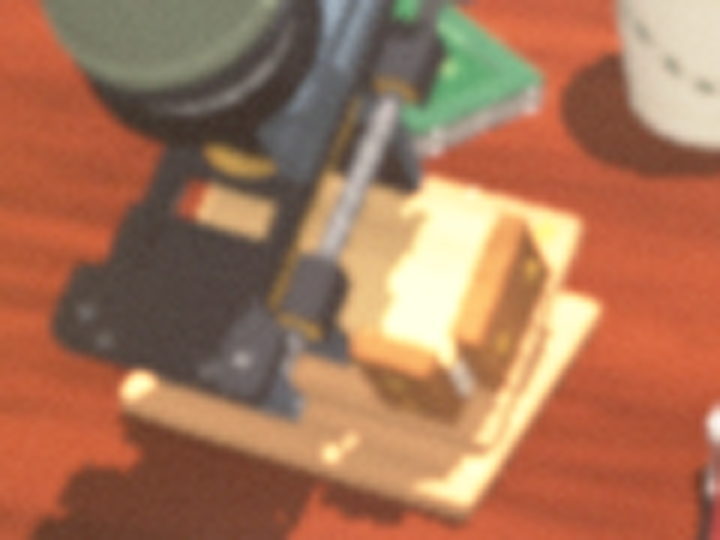

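The board sits between fence and stop; its far end is at crop (450,290), meeting the end stop as far as I can see. Releasing and backing off along the slope normal.

```bash
python3 -m jog '0 0 0 0 0 0;0 0 0 0 0 0;0 0 0 0 0 0;0 0 0 0 0 0;0 0 0 0 0 0' 0.6
python3 -m jog '0 0 -0.005 0 0 0;0 0 -0.02 0 0 0;0 0 -0.05 0 0 0;0 0 -0.1 0 0 0;0 0 -0.18 0 0 0;0 0.08 -0.26 0 0 0;0 0.16 -0.3 0 0 0;0 0.24 -0.3 0 0 0;0 0.32 -0.3 0 0 0;0 0.4 -0.3 0 0 0;0 0.48 -0.3 0 0 0;0 0.55 -0.3 0 0 0;0 0.55 -0.3 0 0 0'
cat > chk.py <<'E'
import sys
from fit2 import *
tag=sys.argv[1];zt=float(sys.argv[2])
for n in("scene","top"):
    f=grab_frame(n)[:,:,::-1];cv2.imwrite(f"pics/{n}{tag}.png",f)
    S_=4;p=[617.5,-49,-9]
    x0,y0,w,h=(235,165,80,60) if n=="scene" else (255,180,60,80)
    v=cv2.resize(f,None,fx=8,fy=8,interpolation=cv2.INTER_CUBIC)
    for z,c in((zt,(0,0,255)),(0,(255,0,0))):
        L=np.array([[0,0,z],[58,0,z],[58,110,z],[0,110,z]]);cv2.polylines(v,[np.round((proj(bedw(p,L),n)+.5)*8).astype(int)],True,c,1)
    v=v[y0*8:(y0+h)*8,x0*8:(x0+w)*8]
    cv2.imwrite(f"pics/{n}{tag}z.png",v)
a,b=[cv2.imread(f"pics/{n}{tag}z.png") for n in("scene","top")]
b=cv2.resize(b,None,fx=.75,fy=.75);H=np.zeros((480,800,3),np.uint8)
a=cv2.resize(a,(440,330));H[:330,:440]=a;H[:480,440:800]=b[:480]
cv2.imwrite(f"pics/chk{tag}.png",H)
E
python3 chk.py 1 26
python3 -c "
from h import *
tipbed();rows([616,-277.3,80],down(-2.6))"
```

```text
time_s: 9.35
ee_pos: [562.9, -37.9, 79.2]
ee_rot: [-149.9, 0.3, -8.8]
force: [0.1, 0.4, 0.4]
gripper_width: 73.0
time_s: 10.43
ee_pos: [512.5, -353.1, 66.7]
ee_rot: [-150.0, 0.6, -9.1]
force: [-0.5, 0.2, -0.2]
gripper_width: 72.9
t 10.53 tip in bed [-249.3   55.3  170.7] rotdiff deg [ 0.2 -0.4  0.2] F bed [ 0.4 -0.2 -0.3] w 73.0 pos [ 514.1 -348.8   70.2]
ROW 0.1788 -0.1601 0.0688 -0.3350 -0.0139 -0.0703 n>=4.3
```

View pics/chk1.png

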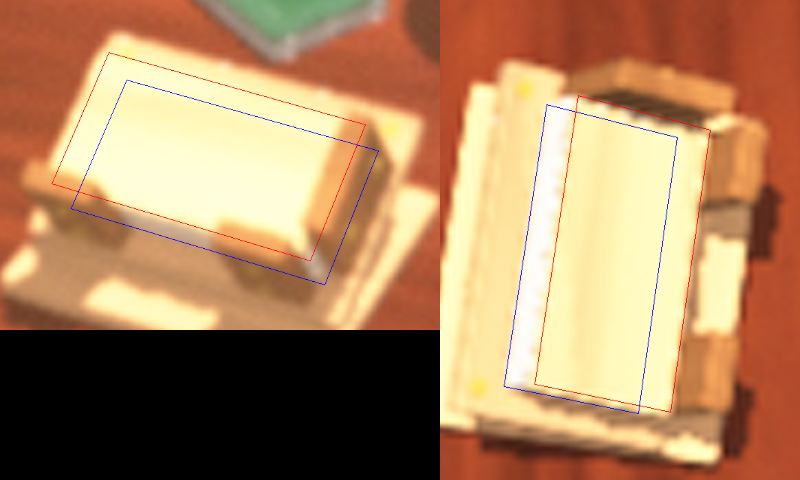

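The top view shows the board squared on the pad, within about 1–1.5 mm of the predicted outline on all sides: edges at crop (572,100)–(530,388) against red (578,97)–(535,385). In the scene view its far end is hidden by the stop. Now the second pad.

```bash
python3 -m jog '0.05 -0.05 -0.02 -0.08 -0.003 -0.017;0.1 -0.1 -0.01 -0.16 -0.006 -0.034;0.15 -0.14 0 -0.24 -0.01 -0.05;0.179 -0.16 0.02 -0.335 -0.0139 -0.0703;0.179 -0.16 0.069 -0.335 -0.0139 -0.0703;0.179 -0.16 0.069 -0.335 -0.0139 -0.0703;0.179 -0.16 0.069 -0.335 -0.0139 -0.0703;0.179 -0.16 0.069 -0.335 -0.0139 -0.0703' 1
python3 -c "
from h import *
tipbed();rows([616,-277.3,25],down(-2.6))"
```

```text
time_s: 11.2
ee_pos: [616.2, -277.2, 81.1]
ee_rot: [180.0, -0.1, -2.6]
force: [-0.4, -0.5, 0.2]
gripper_width: 90.9
t 11.2 tip in bed [-179.8  -34.4  139.8] rotdiff deg [-30.   -1.6  -6.3] F bed [-0.4  0.3  0.4] w 90.9 pos [ 616.2 -277.2   81.1]
ROW -0.0005 0.0002 0.1123 0.0000 -0.0007 0.0001 n>=1.3
```

```bash
python3 -m jog '0 0 0.04 0 0 0;0 0 0.08 0 0 0;0 0 0.1 0 0 0;0 0 0.112 0 0 0;0 0 0.112 0 0 0;0 0 0.112 0 0 0;0 0 0.112 0 0 0'
python3 -m jog '0 0 0 0 0 0;0 0 0 0 0 0;0 0 0 0 0 0;0 0 0 0 0 0;0 0 0 0 0 0;0 0 0 0 0 0;0 0 0 0 0 0;0 0 0 0 0 0;0 0 0 0 0 0;0 0 0 0 0 0' -1 25
python3 -m jog '0 0 -0.08 0 0 0;0 0 -0.16 0 0 0;0 0 -0.24 0 0 0;0 0 -0.32 0 0 0;0 0 -0.32 0 0 0;0 0 -0.32 0 0 0'
python3 - <<'E'
from h import *
f=grab_frame("scene");cv2.imwrite("pics/g5.png",cv2.resize(f[100:340,130:400,::-1],None,fx=2,fy=2,interpolation=cv2.INTER_CUBIC))
rows(bp(31.5,58,92),PR)
E
```

```text
time_s: 11.78
ee_pos: [616.9, -278.0, 26.3]
ee_rot: [180.0, -0.2, -2.6]
force: [1.0, 0.1, -0.2]
gripper_width: 91.5
time_s: 12.62
ee_pos: [616.9, -277.9, 26.4]
ee_rot: [180.0, -0.2, -2.6]
force: [-0.1, 1.2, 2.1]
gripper_width: 57.8
time_s: 13.12
ee_pos: [617.6, -278.4, 189.4]
ee_rot: [179.8, -0.5, -2.6]
force: [0.0, -0.2, -0.9]
gripper_width: 57.7
ROW -0.1384 -0.4329 0.1254 0.3335 0.0163 0.0698 n>=5.7
```

View pics/g5.png

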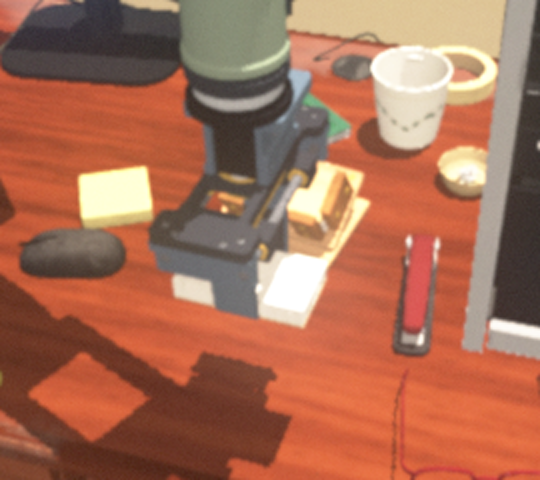

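The pad is held level at crop (250,285) over the desk; the mug and stapler are unchanged. Moving to the hover.

```bash
python3 -m jog '-0.03 -0.08 0 0.08 0.004 0.017;-0.06 -0.16 0 0.16 0.008 0.034;-0.09 -0.24 0 0.24 0.012 0.05;-0.12 -0.32 0.02 0.32 0.016 0.068;-0.138 -0.4 0.06 0.3335 0.0163 0.0698;-0.138 -0.433 0.1 0.3335 0.0163 0.0698;-0.138 -0.433 0.12 0.3335 0.0163 0.0698;-0.138 -0.433 0.125 0.3335 0.0163 0.0698;-0.138 -0.433 0.125 0.3335 0.0163 0.0698;-0.138 -0.433 0.125 0.3335 0.0163 0.0698'
python3 -c "
from h import *
tipbed();rows(bp(31.5,58,56),PR)"
```

```text
time_s: 14.0
ee_pos: [558.0, -59.2, 123.4]
ee_rot: [-150.0, 0.0, -9.0]
force: [1.0, 0.4, -1.3]
gripper_width: 57.9
t 14.0 tip in bed [30.9 57.2 70.3] rotdiff deg [-0.  0.  0.] F bed [-0.2 -0.9 -1.4] w 57.9 pos [558.  -59.2 123.4]
ROW -0.0017 -0.0012 0.0726 0.0002 -0.0002 -0.0004 n>=0.9
```

```bash
python3 -m jog '-0.003 -0.001 0.02 0 0 0;-0.004 -0.001 0.045 0 0 0;-0.004 -0.001 0.06 0 0 0;-0.004 -0.001 0.068 0 0 0;-0.004 -0.001 0.068 0 0 0;-0.004 -0.001 0.068 0 0 0'
python3 -c "
from h import *
tipbed()"
python3 -m jog '0 0 0.003 0 0 0;0 0 0.005 0 0 0;0 0 0.007 0 0 0;0 0 0.007 0 0 0'
python3 -c "
from h import *
tipbed()"
```

```text
time_s: 14.5
ee_pos: [559.0, -41.8, 94.3]
ee_rot: [-150.0, -0.0, -9.0]
force: [-0.3, -1.3, -1.7]
gripper_width: 57.7
t 14.5 tip in bed [31.4 58.8 36.4] rotdiff deg [-0.  0.  0.] F bed [-2.   0.1 -0.9] w 57.7 pos [559.  -41.8  94.3]
time_s: 14.83
ee_pos: [559.3, -40.1, 91.3]
ee_rot: [-150.0, -0.0, -9.0]
force: [-0.1, -0.1, -0.9]
gripper_width: 57.6
t 14.83 tip in bed [31.4 58.8 33. ] rotdiff deg [-0.  0.  0.] F bed [-0.5  0.1 -0.8] w 57.6 pos [559.3 -40.1  91.3]
```

```bash
python3 -m jog '0 0 0.001 0 0 0;0 0 0.003 0 0 0;0 0 0.003 0 0 0;0 0 0.003 0 0 0'
python3 -c "
from h import *
tipbed()"
python3 -m jog '0 0.002 0 0 0 0;0 0.004 0 0 0 0;0 0.006 0 0 0 0;0 0.008 0 0 0 0;0 0.008 0 0 0 0;0 0.008 0 0 0 0'
python3 -c "
from h import *
tipbed()"
```

```text
time_s: 15.17
ee_pos: [559.4, -39.3, 90.0]
ee_rot: [-150.0, -0.0, -9.0]
force: [1.2, -0.2, -1.8]
gripper_width: 58.0
t 15.17 tip in bed [31.4 58.9 31.4] rotdiff deg [-0.  0.  0.] F bed [-0.9 -1.2 -1.5] w 58.0 pos [559.4 -39.3  90. ]
time_s: 15.67
ee_pos: [559.0, -42.2, 88.3]
ee_rot: [-149.9, -0.0, -9.0]
force: [1.2, 3.2, 0.9]
gripper_width: 57.5
t 15.67 tip in bed [28.  58.9 31.5] rotdiff deg [0.1 0.  0. ] F bed [ 3.4 -0.7 -0.9] w 57.5 pos [559.  -42.2  88.3]
```

```bash
python3 -m jog '0.002 0 0 0 0 0;0.004 0 0 0 0 0;0.006 0 0 0 0 0;0.006 0 0 0 0 0;0.006 0 0 0 0 0'
python3 -c "
from h import *
tipbed()"
python3 -m jog '0.002 0 0 0 0 0;0.004 0 0 0 0 0;0.004 0 0 0 0 0;0.004 0 0 0 0 0'
python3 -c "
from h import *
tipbed()"
```

```text
time_s: 16.08
ee_pos: [561.8, -42.6, 88.2]
ee_rot: [-149.9, 0.0, -9.0]
force: [-1.6, 2.4, -0.5]
gripper_width: 58.1
t 16.08 tip in bed [28.1 56.  31.3] rotdiff deg [0.1 0.  0. ] F bed [ 1.6  2.  -1.5] w 58.1 pos [561.8 -42.6  88.2]
time_s: 16.42
ee_pos: [564.0, -42.9, 88.2]
ee_rot: [-149.9, -0.0, -9.0]
force: [-0.2, 2.7, -1.9]
gripper_width: 57.7
t 16.42 tip in bed [28.1 53.8 31.3] rotdiff deg [0.1 0.  0. ] F bed [ 1.3  0.6 -3. ] w 57.7 pos [564.  -42.9  88.2]
```

```bash
python3 -m jog '0.002 0 0 0 0 0;0.003 0 0 0 0 0;0.003 0 0 0 0 0;0.003 0 0 0 0 0'
python3 -c "
from h import *
tipbed()"
python3 -m jog '0.002 0 0 0 0 0;0.003 0 0 0 0 0;0.003 0 0 0 0 0;0.003 0 0 0 0 0'
python3 -c "
from h import *
tipbed()"
```

```text
time_s: 16.75
ee_pos: [564.2, -42.9, 88.1]
ee_rot: [-149.9, 0.1, -8.9]
force: [-4.5, 0.9, 2.2]
gripper_width: 57.9
t 16.75 tip in bed [28.  53.7 31.3] rotdiff deg [ 0.1 -0.1  0. ] F bed [1.3 4.5 1.8] w 57.9 pos [564.2 -42.9  88.1]
time_s: 17.08
ee_pos: [564.2, -43.0, 88.2]
ee_rot: [-149.9, 0.3, -8.9]
force: [-6.5, 0.2, 2.9]
gripper_width: 57.8
t 17.08 tip in bed [28.1 53.7 31.3] rotdiff deg [ 0.1 -0.3  0. ] F bed [0.8 6.4 2.9] w 57.8 pos [564.2 -43.   88.2]
```

The pad gives a clean hard stop at y=53.7 and fence contact at x=28. Lowering the last bit, releasing, then squaring the near ends with the closed fingers.

```bash
python3 -m jog '-0.001 0 0.002 0 0 0;-0.001 0 0.002 0 0 0;-0.001 0 0.002 0 0 0'
python3 -c "
from h import *
tipbed()"
python3 -m jog '0 0 0 0 0 0;0 0 0 0 0 0;0 0 0 0 0 0;0 0 0 0 0 0;0 0 0 0 0 0' 0.6
python3 -m jog '0 0 -0.01 0 0 0;0 0 -0.03 0 0 0;0 0 -0.06 0 0 0;0 0 -0.1 0 0 0;-0.07 0 -0.12 0 0 0;-0.14 0 -0.12 0 0 0;-0.18 0 -0.12 0 0 0;-0.18 0 -0.12 0 0 0;-0.18 0 -0.12 0 0 0;-0.18 0 -0.12 0 0 0' -1
python3 -c "
from h import *
tipbed();rows(bp(29,140,10+22),PR)"
```

```text
time_s: 17.33
ee_pos: [564.2, -42.9, 88.0]
ee_rot: [-149.9, 0.2, -8.9]
force: [-4.1, -0.5, 5.7]
gripper_width: 57.3
t 17.33 tip in bed [28.  53.7 31.1] rotdiff deg [ 0.1 -0.2 -0. ] F bed [1.9 4.  5.5] w 57.3 pos [564.2 -42.9  88. ]
time_s: 17.75
ee_pos: [564.4, -43.0, 87.8]
ee_rot: [-149.9, 0.2, -8.9]
force: [-0.3, -0.1, -1.2]
gripper_width: 72.6
time_s: 18.58
ee_pos: [472.2, -59.5, 140.8]
ee_rot: [-150.0, 0.0, -8.9]
force: [-0.0, -0.2, -0.1]
gripper_width: 9.3
t 18.58 tip in bed [ 27.7 141.9  92.3] rotdiff deg [ 0.  -0.1 -0. ] F bed [-0.2 -0.   0. ] w 9.3 pos [472.2 -59.5 140.8]
ROW 0.0039 -0.0025 0.1646 -0.0002 0.0007 0.0004 n>=2.0
```

I sent the close command together with the lift, which may have brushed the pad, so I'll look before going on.

```bash
sed -i 's/v=v\[y0/v=v[y0/' chk.py; python3 chk.py 2 46
python3 - <<'E'
import cv2,numpy as np
a=cv2.imread("pics/scene2.png")[140:240,215:335];b=cv2.imread("pics/top2.png")[165:265,240:320]
cv2.imwrite("pics/l2.png",np.hstack([cv2.resize(a,(480,400),interpolation=cv2.INTER_CUBIC),cv2.resize(b,(320,400),interpolation=cv2.INTER_CUBIC)]))
E
```

```text
(no output)
```

View pics/l2.png

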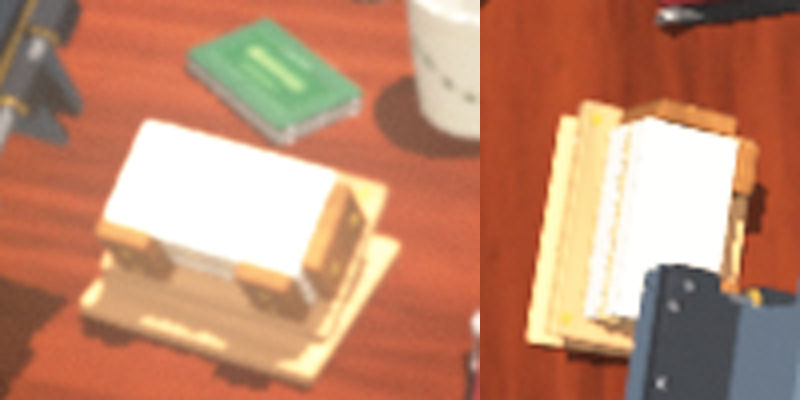

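The pile is intact: white top face at (220,200) flush in both views, fence tops visible. Now the near-end push.

```bash
python3 -m jog '0 -0.0025 0.05 0 0 0;0 -0.0025 0.1 0 0 0;0 -0.0025 0.14 0 0 0;0 -0.0025 0.16 0 0 0;0 -0.0025 0.16 0 0 0;0 -0.0025 0.16 0 0 0'
python3 -m jog '0.006 0 0 0 0 0;0.012 0 0 0 0 0;0.018 0 0 0 0 0;0.022 0 0 0 0 0;0.022 0 0 0 0 0;0.022 0 0 0 0 0'
python3 -c "
from h import *
tipbed()"
```

```text
time_s: 19.18
ee_pos: [479.2, -18.8, 71.7]
ee_rot: [-150.0, 0.1, -8.9]
force: [-0.2, -1.1, 0.6]
gripper_width: 0.3
time_s: 19.68
ee_pos: [490.4, -20.7, 71.9]
ee_rot: [-150.0, 0.1, -8.9]
force: [0.1, 0.0, -0.0]
gripper_width: 0.6
t 19.68 tip in bed [ 28.9 130.   11.9] rotdiff deg [ 0.  -0.1 -0.1] F bed [ 0.  -0.1 -0. ] w 0.6 pos [490.4 -20.7  71.9]
```

```bash
for i in 1; do python3 -m jog '0.002 0 0 0 0 0;0.004 0 0 0 0 0;0.005 0 0 0 0 0;0.005 0 0 0 0 0;0.005 0 0 0 0 0'; done
python3 -c "
from h import *
tipbed()"
python3 -m jog '0.002 0 0 0 0 0;0.004 0 0 0 0 0;0.005 0 0 0 0 0;0.005 0 0 0 0 0;0.005 0 0 0 0 0'
python3 -c "
from h import *
tipbed()"
```

```text
time_s: 20.1
ee_pos: [491.9, -20.8, 71.8]
ee_rot: [-150.0, 0.2, -8.8]
force: [-5.0, -1.5, 3.8]
gripper_width: 0.7
t 20.1 tip in bed [ 29.  128.6  11.8] rotdiff deg [ 0.  -0.2 -0.1] F bed [-0.1  4.7  4.4] w 0.7 pos [491.9 -20.8  71.8]
time_s: 20.52
ee_pos: [492.1, -20.7, 71.6]
ee_rot: [-149.9, 0.4, -8.7]
force: [-8.5, -2.5, 4.5]
gripper_width: 0.9
t 20.52 tip in bed [ 29.1 128.5  11.6] rotdiff deg [ 0.1 -0.5 -0.1] F bed [-1.1  8.   5.8] w 0.9 pos [492.1 -20.7  71.6]
```

```bash
python3 -m jog '-0.01 0 0 0 0 0;-0.03 0 0 0 0 0;-0.08 0 -0.03 0 0 0;-0.1 0 -0.1 0 0 0;-0.15 0 -0.18 0 0 0;-0.22 0.08 -0.25 0 0 0;-0.29 0.16 -0.25 0 0 0;-0.36 0.24 -0.25 0 0 0;-0.36 0.32 -0.25 0 0 0;-0.36 0.4 -0.25 0 0 0;-0.36 0.4 -0.25 0 0 0'
python3 chk.py 3 46
python3 - <<'E'
from fit2 import *
import fit2
f={n:cv2.imread(f"pics/{n}3.png") for n in W}
a=cv2.imread("pics/scene3z.png");b=cv2.imread("pics/top3z.png")
cv2.imwrite("pics/fin.png",np.hstack([cv2.resize(a,(400,300)),cv2.copyMakeBorder(cv2.resize(b,(390,520)),0,0,0,0,0)[:300]]) if 0 else np.hstack([cv2.copyMakeBorder(cv2.resize(a,(400,300)),0,220,0,0,cv2.BORDER_CONSTANT),cv2.resize(b,(390,520))]))
# upper pad top face fit, scene camera (sides shaded)
W["scene"]["bd"]=(225,160,310,225)
def r(k,n,p):
    return fill([proj(bedw(p,box(0,58,0,110,46,46)),n)],[proj(bedw([617.5,-49,-9],c),n) for c in(box(-12,0,0,30,0,52),box(-12,0,80,110,0,52),box(4,54,-12,0,0,52))])
fit2.render=r
x,e=fit2.fit2(f,["scene"],"bd",[617,-49,-9]);print("upper pad as bed frame",np.round(x,1),round(e,3))
for q in("mug","stapler"):print(q,[(np.round(d["location"]),round(d["confidence"],2)) for d in tip_of(q,"top")[:1]])
E
```

```text
time_s: 21.43
ee_pos: [277.5, -228.4, 80.0]
ee_rot: [-150.0, 0.3, -8.8]
force: [1.1, -0.5, 0.7]
gripper_width: 0.3
upper pad as bed frame [616.5 -48.   -8.6] 0.061
mug [(array([191., 193.]), 0.55)]
stapler [(array([312., 163.]), 0.93)]
```

View pics/fin.png

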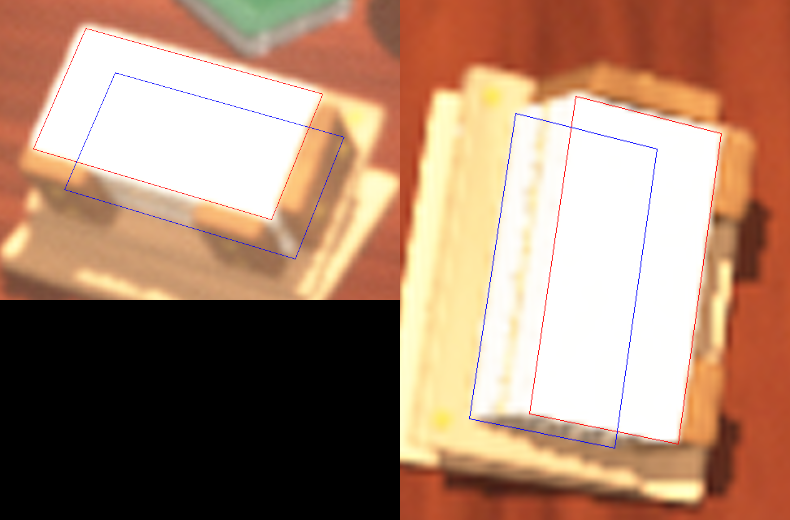

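The pile's top face matches the predicted outline to about 1 mm in both views. The thin board line at (515,270) runs parallel between the two pads, and nothing sticks out at the near end. Handing in.

```bash
python3 -c "
from workcell import *
print(job_done(),state()['time_s'])"
```

```text
the job is handed in; nothing more can be done
the job is handed in; nothing more can be done
```

The board and the second pad are stacked on the first pad in the corner of the stand. I handed the job in at about 21.5 s of the 59 s allowed; no verdict was reported.

**What I did:** I gripped each piece across its short side and turned it to the 30° slope. I set it down while still held, pushed it against the fence and the end stop, and let go. Afterwards I pressed the near ends of the pile with closed fingers at about 8 N, and nothing moved.

**Last checks:**
- **Upper pad:** in the final pictures it fits its place to about 1 mm and 0.4°. It met the fence and the end stop firmly.
- **Board:** it met the fence firmly, but its contact with the end stop was unclear; it may have been about 2 mm off. After the near-end push the pictures showed nothing sticking out there. The limit is 4 mm.
- **Mug and stapler:** they show in the same place within the detector's scatter (up to 4 pixels).

**Two doubts:**
- I ordered the fingers to close while they were still lifting off the upper pad, which may have brushed it. The pictures afterwards showed no shift.
- The near-end push touched about 2.5 mm earlier than I expected from the finger width. So it does not prove by itself that the board is flush.

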